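# Put the three cakes back on their own serving boards

## Robot

A 6-joint arm with a two-finger parallel gripper is mounted at the origin on a cart in front of the work surface, level with it; the furniture and walls round the work are solid. World frame = base frame: x ahead of the robot, y to its left, z up, the work surface at z = 0. Lengths are in mm, angles in rad, forces in N, time in s.
With the tool pointing down it reaches from about 400 to 925 mm from the base axis. Payload 12.5 kg.
Tool frame: the origin (TCP) lies at the very end of the fingers, on their centre line; the grasp point (between the pads) lies 19 mm behind it; z points along the fingers, x is the direction in which the jaws open and shut, and the axes are right-handed (so a half turn about z gives the same grasp; the last joint's range is limited). The gripper opens to 95 mm and grips with 3 to 60 N. Pads are 20 mm wide; open, the fingers measure 119 mm over their backs; the gripper's body (75 mm by 180 mm) begins 59 mm behind the grasp point.
Start: joints at [1.154, 0.491, 1.559, -0, 1.092, -0.106], TCP at [191.121, 595.079, 214.661] pointing down, gripper open.
Joint ranges: [-3.1, 3.1], [-0.84, 2.19], [0.05, 2.79], [-1.13, 4.28], [0.06, 2.93], [-2.69, 2.69]. Speed limits (rad/s): [2.22, 2.22, 2.79, 3.14, 3.14, 3.14].

## Interface

Orientations are given as [roll, pitch, yaw] about the fixed x, y, z axes, in that order (R = Rz(yaw) Ry(pitch) Rx(roll)).
In Python, from cell import state, viewer, ticket, look_for, regions_of gives the robot as it stands.
- The arm moves only by the shell command python3 -m inch 'ROWS'. ROWS is JSON, a list of rows, each a list of 7 numbers: the turn, a rotation vector about the world's x, y, z in degrees, then the shift along the world's x, y, z in mm, then the opening, from -1 (shut) to 1 (fully open). In form: [[rx, ry, rz, tx, ty, tz, hand], ...]. A call has 1 to 10 rows; each row shifts and turns the commanded pose from where the row before left it; what a row does not reach is not made up. A row lasts 1/10 s, in which the tool goes at most 50 mm and 8.59 degrees, less where a joint would pass 70% of its speed; a pose out of reach is approached as far as the arm can. A call with a gripper value outside its range is refused whole. The fingers move at their own pace and stop on an object; the grip force is fixed at half the most. Time passes only in rows, so rows that do not move let the fingers close. It gives the time, the measured TCP pose, the force and the opening at its end, in the units of the state.
- state(): the state, without advancing time (a new reading comes with each control period).
- viewer.read_camera(name): name is "side" or "top" or "wrist"; returns a dict with "color" (384x512x3 uint8, red, green, blue), "depth" (384x512 float32, mm along the optical axis (not along the pixel's ray), 0 where there is no reading), "fx", "fy", "cx", "cy" (pixels), "dist_coeffs" ([k1, k2, p1, p2, k3] as OpenCV has them; the pictures are not rectified), "position" and "orientation" of the camera in the world. Camera axes: x right, y down, z forward; pixel columns grow to the right and rows downward; lengths in mm; the calibration is good to about 2 mm. A picture is of the moment at which its call begins.
- ticket.job_done(): hands the job in, once; it reports no verdict.
Trained networks look in the newest picture that a camera, given by its name, has taken for a name from the list of things; names that differ only in an ending like _2 or _b are one class to them, and where a whole thing is asked for, a point or a joint stands for the part that bears it (a point fixed in the world has none). Each returns a list of dicts, best first, with "score" (0 to 1); they miss things now and then, are a little off and sometimes report something else, mostly with a low value. They report only what shows in the picture. A call takes as long as a camera call.
- look_for(name, camera): "box" ([left, top, right, bottom] as shares, 0 to 1, of the picture: columns of its width, rows of its height, round what is visible of it).
- regions_of(name, camera): "pixels" (384x512 bool, what is visible of it) and "box" ([left, top, right, bottom] as shares, 0 to 1, of the picture: columns of its width, rows of its height, round what is visible of it).
The state is a dict: "t": time; "joints": joint angles; "qvel": joint speeds; "tau": joint torques, N m; "eef_pos": TCP position; "tcp_rot": TCP orientation; "ft_force": force on the tool from outside, world axes, zero at the start; "moment": the same for the moment, N m; "opening": opening from 0.0 (shut) to 1.0 (fully open).
Only numpy, scipy, OpenCV 4.12 (cv2) and the standard library are available. Lean on these libraries where they do the work, as an engineer would, in place of code of your own. Each camera call takes 0.05 s, during which the arm holds its last target. There are 200 camera calls.

## Task

The croissant, the loaf cake and the strawberry slice are standing on one another's boards. Put the croissant on the blue board, the loaf cake on the white one and the slice on the yellow one, each upright, centred and lying along the length of its board. Never set them on the bare counter: park one on the wooden spare board while you change them round, and leave the tart, the bundt cake and the lone cookie where they are.

Things in the scene. Friction and masses are not known exactly. Their poses are not given: they have to be found in the camera images.
- croissant: Brown butter croissant, 65 (x) x 133 (y) x 49 mm high, about 55 g, flat underneath. Its length is along its y. Origin: centre of its underside. To grip: from above across its x at mid-length (y = 0), where it is at most 65 mm wide, jaws 15 to 35 mm above its underside.
- loaf_cake: Small light-brown loaf cake with pink icing on a thin golden card, 134 (x) x 93 (y, the card) x 64 mm high, about 100 g. Its length is along its x. Origin: centre of the card's underside. The firm body is 103 x 58 mm, 42 mm high, its middle at x = 0, y = +5 mm: grip it there from above across y, 15 to 35 mm above the underside. The thin card does not hinder the fingers.
- cake_slice: Rectangular strawberry cake slice, red on top with cream dots, 68 (x) x 106 (y) x 49 mm high, about 95 g. Its length is along its y. Origin: centre of its underside. The firm body is 68 mm wide across x, 34 mm high, middle at x = -1 mm, y = 0: grip it there from above across x, 15 to 32 mm above its underside.
- blue_board: Blue rectangular serving board, 160 x 120 x 14 mm, fixed to the counter. Origin: centre of its underside, at counter height; its flat top is 14 mm above. x lies along its 160 mm length, y across its 120 mm width. The croissant's place.
- white_board: White rectangular serving board, 160 x 120 x 14 mm, fixed to the counter. Origin: centre of its underside, at counter height; its flat top is 14 mm above. x lies along its 160 mm length, y across its 120 mm width. The loaf cake's place.
- yellow_board: Yellow rectangular serving board, 160 x 120 x 14 mm, fixed to the counter. Origin: centre of its underside, at counter height; its flat top is 14 mm above. x lies along its 160 mm length, y across its 120 mm width. The cake slice's place.
- wooden_board: Brown wooden rectangular serving board, 160 x 120 x 14 mm, fixed to the counter. Origin: centre of its underside, at counter height; its flat top is 14 mm above. x lies along its 160 mm length, y across its 120 mm width. The spare board, empty at the start, for parking one cake on the way.
- tart: Round tartlet with a yellow centre and white cream peaks, 107 mm across, 44 mm high. A bystander that stays where it is. Origin: centre of its underside.
- bundt: Round chocolate bundt cake with a pink icing swirl on a golden card, 104 mm across, 84 mm high. A bystander that stays where it is. Origin: centre of its underside.
- lone_cookie: The single chocolate chip cookie lying on the counter apart from the other cookies' tray, 68 mm across, 15 mm high. A bystander that stays where it is. Origin: centre of its underside.

How it is judged:
By the outcome, as a careful person would: the job done as asked, in the order asked, and still so for the second after the job is handed in, with the robot touching nothing.
It also fails if it takes over 104 s, if anything falls off the work surface, if the arm or the gripper's body presses on something with over 40 N, if the wrist force passes 120 N, or if a joint passes its speed limit or range.

## Working session

There is one attempt and no reset: what is moved stays moved. The work goes in short steps, Python scripts to look and compute and a shell command to move; the robot and the scene stay as the last step left them, time stands still between calls to the robot, and variables do not carry over. Pictures are saved under pics/ and viewed, on a budget of 14 in all, crops included, one or two more only if the job needs it, and the job is handed in when it is done.

```bash
mkdir -p pics; ls
cat > h.py <<'E'
import numpy as np,cv2
from scipy.spatial.transform import Rotation as R
from cell import state, viewer, ticket, look_for, regions_of
def cam(n):
    c=viewer.read_camera(n); return c
def rot(c):
    o=np.array(c["orientation"],float)
    return o if o.shape==(3,3) else (R.from_euler('xyz',o).as_matrix() if o.size==3 else R.from_quat(o).as_matrix())
def pts(c,mask):
    v,u=np.nonzero(mask&(c["depth"]>0)); z=c["depth"][v,u]
    K=np.array([[c["fx"],0,c["cx"]],[0,c["fy"],c["cy"]],[0,0,1.]])
    p=cv2.undistortPoints(np.stack([u,v],1).astype(np.float32)[:,None],K,np.array(c["dist_coeffs"],float))[:,0]
    return np.c_[p*z[:,None],z]@rot(c).T+np.array(c["position"])
def rect(p):
    (x,y),(w,h),a=cv2.minAreaRect(p[:,:2].astype(np.float32))
    if w<h: w,h,a=h,w,a+90
    a=(a+90)%180-90
    return np.round([x,y,w,h,a],1)
def save(c,n): cv2.imwrite(f"pics/{n}.png",c["color"][:,:,::-1])
E
python3 - <<'E'
from h import *
s=state();print({k:np.round(v,3) for k,v in s.items()})
for n in ["top","side"]:
    c=cam(n);save(c,n+"0");print(n,c["position"],c["orientation"])
    for o in "croissant loaf_cake cake_slice blue_board white_board yellow_board wooden_board tart bundt lone_cookie".split():
        for r in regions_of(o,n)[:2]:
            p=pts(c,r["pixels"]); 
            if len(p)<20: continue
            z=p[:,2]; print(o,round(r["score"],2),len(p),"rect",rect(p),"med",np.median(p,0).round(),"z",np.percentile(z,[2,50,98]).round(), "px",(np.array(r["box"])*[512,384,512,384]).round())
E
```

```text
pics
{'t': np.float64(0.0), 'joints': array([ 1.154,  0.492,  1.559,  0.   ,  1.092, -0.106]), 'qvel': array([ 0.001,  0.   ,  0.001, -0.001, -0.001,  0.   ]), 'tau': array([ 1.0000e-03, -6.1266e+01, -2.5819e+01,  6.9000e-02,  4.8000e-02,
       -0.0000e+00]), 'eef_pos': array([190.988, 594.839, 214.058]), 'tcp_rot': array([-3.141e+00,  1.000e-03,  1.260e+00]), 'ft_force': array([ 0.243, -0.555, -0.316]), 'moment': array([ 0.044, -0.033, -0.021]), 'opening': np.float64(1.002)}
top [ 3.75177360e+02 -6.73325548e-01  1.29770633e+03] [-2.94925514  0.00537392 -1.59100345]
croissant 0.78 734 rect [571.2 306.1 129.9  62.4  -7.7] med [568. 306.  55.] z [39. 55. 65.] px [150. 191. 170. 236.]
croissant 0.71 1085 rect [536.1 110.8 131.4  89.1  12.7] med [532. 108.  57.] z [13. 57. 76.] px [207. 205. 241. 248.]
loaf_cake 0.92 1139 rect [536.4 111.5 134.3  93.2   9.3] med [531. 107.  55.] z [13. 55. 76.] px [208. 204. 240. 250.]
cake_slice 0.71 862 rect [ 512.8 -301.4  110.6   78.4    9.3] med [ 509. -293.   48.] z [15. 48. 62.] px [346. 212. 374. 250.]
blue_board 0.67 1077 rect [ 508.5 -290.   1
[... 1799 characters left out ...]
 [569.8 314.1 160.2 135.   -7.1] med [526. 278.  14.] z [ 5. 14. 18.] px [131. 182. 191. 223.]
yellow_board 0.77 954 rect [507.1 112.4 243.4 128.7   3.9] med [487. 108.  14.] z [ 1. 14. 56.] px [199. 192. 253. 242.]
wooden_board 0.89 1858 rect [ 585.6 -100.7  163.3  125.8    7.5] med [ 574. -102.   15.] z [ 4. 15. 18.] px [281. 191. 327. 234.]
tart 0.72 788 rect [ 729.7 -257.8  126.3  102.    -3.6] med [ 711. -257.   32.] z [10. 32. 41.] px [344. 168. 380. 198.]
bundt 0.76 831 rect [753.3 239.9 144.  106.2   2.7] med [714. 227.  41.] z [ 2. 41. 79.] px [186. 143. 220. 177.]
lone_cookie 0.84 265 rect [664.6  55.7  63.1  59.1 -74.9] med [661.  55.  13.] z [ 5. 13. 17.] px [243. 182. 268. 196.]
```

Run:
```python
import cv2
t=cv2.imread("pics/top0.png")[135:275,130:395]
cv2.imwrite("pics/t1.png",cv2.resize(t,None,fx=3,fy=3,interpolation=cv2.INTER_CUBIC))
```

```text
(no output)
```

View pics/t1.png

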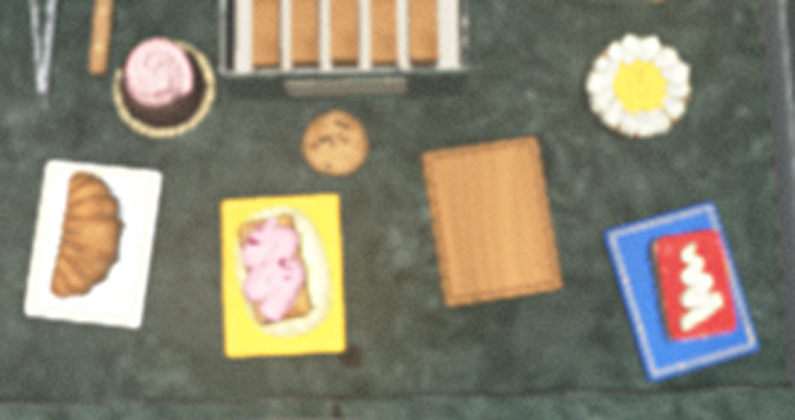

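View pics/side0.png

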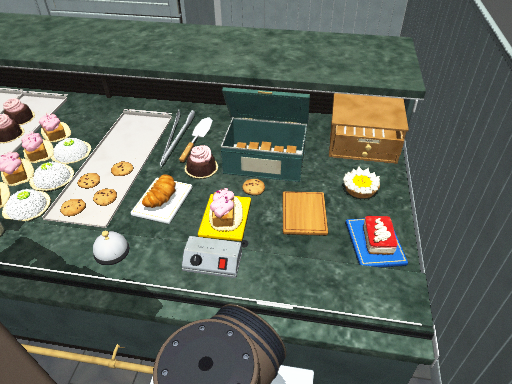

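The top view shows the croissant on white (about 90,235 in the crop), the loaf on yellow (275,270) and the slice on blue (695,285), with the wooden board empty. The side view agrees, and there is a wall just right of the blue board. I'll park the slice first, and look at it with the wrist camera on the way.

```bash
python3 -m inch '[[0,0,3,25,-20,4,1],[0,0,3.5,38,-32,4,1],[0,0,3.5,38,-32,4,1],[0,0,3.5,38,-32,4,1],[0,0,3.5,38,-32,4,1],[0,0,3.5,38,-32,4,1],[0,0,3.5,38,-32,4,1],[0,0,3.5,38,-32,4,1],[0,0,0,10,-45,4,1],[0,0,0,0,-49,0,1]]' && python3 -m inch '[[0,0,0,0,-49,0,1],[0,0,0,0,-49,0,1],[0,0,0,0,-49,0,1],[0,0,0,0,-49,0,1],[0,0,0,0,-49,0,1],[0,0,0,0,-49,0,1],[0,0,0,0,-49,0,1],[0,0,0,0,-49,0,1],[0,0,0,0,-49,0,1],[0,0,0,0,-45,0,1]]' && python3 -m inch '[[0,0,0,0,-25,0,1],[0,0,0,0,0,0,1]]'
cat > w.py <<'E'
from h import *
import sys
def look(names,tag=None,n="wrist",zt=None):
    c=cam(n)
    if tag: save(c,tag)
    for o in names:
        for r in regions_of(o,n)[:1]:
            p=pts(c,r["pixels"])
            if len(p)<30: print(o,"few");continue
            b=(np.array(r["box"])*[512,384,512,384]).round()
            print(o,round(r["score"],2),"rect",rect(p),"z",np.percentile(p[:,2],[2,50,98]).round(1),"box",b)
            for lo,hi in ((8,20),(28,100),(42,100)):
                q=p[(p[:,2]>lo)&(p[:,2]<hi)]
                if len(q)>50: print("   z",lo,hi,len(q),rect(q))
    s=state();print("t",round(s["t"],2),"tcp",np.round(s["eef_pos"],1),"rpy",np.degrees(s["tcp_rot"]).round(1),"op",round(s["opening"],3),"F",np.round(s["ft_force"],1),"q",np.round(s["joints"],2))
if __name__=="__main__": look(sys.argv[3:],sys.argv[2],sys.argv[1])
E
python3 w.py wrist w1 cake_slice blue_board
```

```text
t: 2.1
eef_pos: [493.6, 255.4, 250.6]
tcp_rot: [3.141, -0.0, 1.74]
ft_force: [0.5, -0.1, -0.3]
opening: 0.996
t: 3.1
eef_pos: [491.7, -231.2, 250.8]
tcp_rot: [3.141, 0.0, 1.739]
ft_force: [-0.2, 0.8, 0.6]
opening: 1.001
t: 3.3
eef_pos: [491.9, -256.8, 250.3]
tcp_rot: [-3.141, 0.0, 1.737]
ft_force: [0.2, 0.3, 0.4]
opening: 0.997
cake_slice 0.9 rect [ 519.3 -299.8  115.3   76.5    9.5] z [33.2 48.7 62. ] box [196. 138. 249. 217.]
   z 28 100 3532 [ 512.9 -297.3  103.3   68.8    7.7]
   z 42 100 3424 [ 513.5 -297.8  102.4   67.6    7.7]
blue_board 0.84 rect [ 514.8 -291.8  164.8  125.9   14.5] z [ 8.3 14.2 16.2] box [183. 115. 272. 223.]
   z 8 20 4491 [ 511.7 -291.3  159.   120.1   14.4]
t 3.45 tcp [ 492.  -253.2  250.6] rpy [-180.    -0.    99.7] op 0.997 F [-0.9 -0.3  1.3] q [-0.59  0.35  1.69  0.    1.1  -2.33]
```

Run:
```python
from h import *
for n in ("top","side"):
    c=cam(n);p=pts(c,np.ones((384,512),bool))
    q=p[(p[:,0]>400)&(p[:,0]<650)&(p[:,1]<-350)&(p[:,1]>-600)]
    for y in range(-600,-350,20):
        s=q[(q[:,1]>=y)&(q[:,1]<y+20),2]
        if len(s):print(n,y,len(s),np.percentile(s,[0,50,100]).round())
    q=p[(p[:,0]>350)&(p[:,0]<680)&(abs(p[:,1])<400)&(p[:,2]>90)&(p[:,2]<1000)]
    H=np.histogram2d(q[:,0],q[:,1],bins=[np.arange(350,700,50),np.arange(-400,401,100)])[0].astype(int);print(H)
```

```text
[[   0  652 2083  212   63    1    0    2]
 [   0 1143 1330    0    0    0    0    0]
 [ 165 1519  844    0    0    0    0    0]
 [   6  847  265    0    0    0    0    0]
 [   0   37    0    0    0    0    0    0]
 [   0    0    0    0    0    0    0    0]]
side -600 4 [-916. -911. -906.]
side -420 13 [-3. -1.  0.]
side -400 490 [-4.  1. 36.]
side -380 472 [-4.  1. 36.]
side -360 223 [-731.    2.   39.]
[[   0 1646  301    0    0    0    0    0]
 [ 103 1017  226    0    0    0    0    0]
 [1190 2642  333    0    0    0    0    0]
 [ 161  228   74    0    0    0    0    0]
 [   0    0    0    0    0    0    0    0]
 [   0    0    0    0    0    0    0    0]]
```

```bash
python3 -m inch '[[0,0,-2,11,-22,-10,1],[0,0,0,10,-21.5,-30,1],[0,0,0,0,0,-45,1],[0,0,0,0,0,-45,1],[0,0,0,0,0,-40,1],[0,0,0,0,0,-30,1],[0,0,0,0,0,-20,1],[0,0,0,0,0,-11,1],[0,0,0,0,0,0,1],[0,0,0,0,0,0,-1]]' && python3 -m inch '[[0,0,0,0,0,0,-1],[0,0,0,0,0,0,-1],[0,0,0,0,0,0,-1],[0,0,0,0,0,0,-1],[0,0,0,0,0,0,-1],[0,0,0,0,0,0,-1]]' ; python3 w.py wrist w2 cake_slice
```

```text
t: 4.55
eef_pos: [513.7, -297.3, 20.6]
tcp_rot: [3.141, 0.001, 1.706]
ft_force: [-0.3, 0.6, 0.6]
opening: 0.96
t: 5.15
eef_pos: [513.4, -297.6, 20.4]
tcp_rot: [3.141, 0.001, 1.705]
ft_force: [-0.2, 0.8, 6.4]
opening: 0.713
cake_slice 0.7 rect [ 534.6 -294.7  148.4   80.9    9. ] z [34.4 48.6 62.2] box [193. 159. 320. 329.]
   z 28 100 16023 [ 512.7 -297.5  103.9   67.9    7.4]
   z 42 100 15460 [ 513.2 -297.5  102.8   67.9    7.4]
t 5.25 tcp [ 513.4 -297.6   20.4] rpy [180.    0.   97.7] op 0.718 F [-1.3  1.2  6.7] q [-0.64  0.7   1.8   0.    0.64 -2.34]
```

```bash
python3 -m inch '[[0,0,0,0,0,10,-1],[0,0,0,0,0,25,-1],[0,0,0,0,0,35,-1],[0,0,0,6,18,10,-1],[0,0,0,13,36,0,-1],[0,0,0,14,40,0,-1],[0,0,0,14,40,0,-1],[0,0,0,12,34,0,-1],[0,0,0,8,22,0,-1],[0,0,0,4,8,-15,-1]]' && python3 -m inch '[[0,0,0,0,0,-30,-1],[0,0,0,0,0,-20,-1],[0,0,0,0,0,-9,-1],[0,0,0,0,0,-5,-1],[0,0,0,0,0,0,-1]]'; python3 w.py wrist w3 cake_slice wooden_board
```

```text
t: 6.25
eef_pos: [585.5, -97.6, 86.2]
tcp_rot: [3.138, 0.001, 1.707]
ft_force: [0.1, -0.2, -1.7]
opening: 0.71
t: 6.75
eef_pos: [584.1, -100.0, 20.8]
tcp_rot: [3.142, -0.0, 1.704]
ft_force: [-0.3, -0.4, -0.5]
opening: 0.712
cake_slice 0.6 rect [604.2 -93.5 147.3  76.2   6.6] z [36.  49.3 62.9] box [193. 159. 316. 329.]
   z 28 100 16024 [583.1 -99.8 103.4  67.7   7.7]
   z 42 100 15463 [583.7 -99.7 102.4  67.8   7.7]
wooden_board 0.93 rect [ 586.9 -100.   159.2  127.1    7.8] z [11.5 14.2 15.6] box [162. 115. 351. 325.]
   z 8 20 12847 [587.  -99.9 159.2 120.1   7.7]
t 6.9 tcp [584.4 -99.8  21.2] rpy [180.    0.   97.7] op 0.715 F [-0.5  0.5 -0.5] q [-0.28  0.7   1.8   0.    0.64 -1.99]
```

```bash
python3 -m inch '[[0,0,0,0,0,-1,-1],[0,0,0,0,0,0,1],[0,0,0,0,0,0,1],[0,0,0,0,0,0,1],[0,0,0,0,0,0,1],[0,0,0,0,0,0,1],[0,0,0,0,0,20,1],[0,0,0,0,0,40,1],[0,0,0,0,0,45,1],[0,0,0,0,15,45,1]]' && python3 -m inch '[[0,0,-2,-2,35,30,1],[0,0,-2,-2,45,15,1],[0,0,-2,-3,48,5,1],[0,0,-2,-3,48,0,1],[0,0,-2,-3,48,0,1],[0,0,-2,-3,48,0,1],[0,0,-2,-3,48,0,1],[0,0,-1.4,-2,40,0,1],[0,0,0,-1,25,0,1],[0,0,0,0,0,0,1]]'; python3 w.py wrist w4 croissant white_board
```

```text
t: 7.9
eef_pos: [583.9, -85.2, 171.1]
tcp_rot: [-3.141, -0.0, 1.704]
ft_force: [-0.1, -0.5, -0.1]
opening: 1.0
t: 8.9
eef_pos: [561.4, 303.5, 219.3]
tcp_rot: [-3.141, -0.0, 1.44]
ft_force: [0.0, -0.4, -0.7]
opening: 0.999
croissant 0.98 rect [584.5 306.8 151.9  65.6  -9.5] z [39.1 55.9 62.8] box [235. 135. 287. 232.]
   z 28 100 3838 [574.  307.2 130.8  63.   -9. ]
   z 42 100 3746 [574.1 307.  130.8  62.5  -8.7]
white_board 0.94 rect [572.8 309.3 159.3 125.5  -6.8] z [11.7 14.2 15.8] box [217. 118. 308. 230.]
   z 8 20 5459 [572.8 309.2 159.5 120.1  -7. ]
t 9.05 tcp [562.  299.9 219.5] rpy [-180.     0.    82.3] op 1.0 F [ 0.3 -0.1  0.6] q [ 0.39  0.5   1.52 -0.    1.12 -1.05]
```

View pics/w4.png

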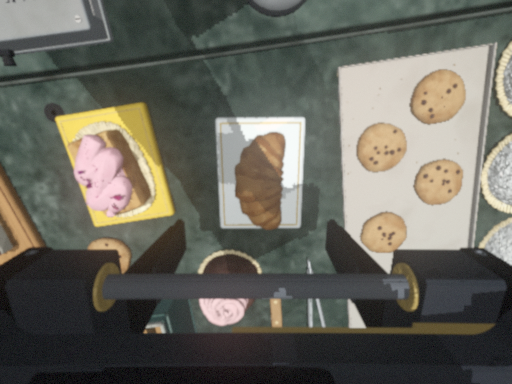

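The wrist picture shows the croissant lengthwise on white at about (260,180), centred over mid-span and between the fingers (180 and 335). Gripping it now.

```bash
python3 -m inch '[[0,0,-1,12,7,-20,1],[0,0,0,0,0,-40,1],[0,0,0,0,0,-45,1],[0,0,0,0,0,-40,1],[0,0,0,0,0,-30,1],[0,0,0,0,0,-15,1],[0,0,0,0,0,-9,1],[0,0,0,0,0,0,1],[0,0,0,0,0,0,-1],[0,0,0,0,0,0,-1]]' && python3 -m inch '[[0,0,0,0,0,0,-1],[0,0,0,0,0,0,-1],[0,0,0,0,0,0,-1],[0,0,0,0,0,0,-1],[0,0,0,0,0,0,-1],[0,0,0,0,0,0,-1]]' ; python3 w.py wrist w5 croissant white_board
```

```text
t: 10.05
eef_pos: [574.8, 307.8, 22.2]
tcp_rot: [3.14, -0.001, 1.419]
ft_force: [-0.4, -0.0, -0.6]
opening: 0.883
t: 10.65
eef_pos: [574.3, 307.6, 21.2]
tcp_rot: [3.141, -0.0, 1.419]
ft_force: [-1.3, -1.3, 5.8]
opening: 0.67
croissant 0.71 rect [587.7 305.2 159.2  76.   -9.5] z [39.6 55.9 62.3] box [201. 141. 315. 329.]
   z 8 20 61 [580.9 306.3 140.1  76.   -9.5]
   z 28 100 14273 [568.7 307.5 121.1  67.1  -9.7]
   z 42 100 13806 [569.3 308.5 120.5  62.9  -9.5]
white_board 0.59 rect [577.8 308.2 172.  128.7  -7.1] z [ 9.4 14.2 15.9] box [159. 104. 351. 322.]
   z 8 20 15368 [572.4 309.1 160.2 119.9  -7.1]
   z 28 100 239 [567.2 310.  106.5  80.7   3.5]
   z 42 100 125 [571.8 310.3  97.1  80.6   4. ]
t 10.8 tcp [574.3 307.6  21.2] rpy [180.   -0.   81.3] op 0.668 F [-0.9 -0.6  5.6] q [ 0.39  0.75  1.64  0.    0.74 -1.03]
```

```bash
python3 -m inch '[[0,0,0,0,0,10,-1],[0,0,0,0,0,25,-1],[0,0,0,0,0,40,-1],[0,0,0,0,-15,40,-1],[0,0,2,-4,-35,15,-1],[0,0,2,-5,-45,0,-1],[0,0,2,-5,-45,0,-1],[0,0,2,-5,-45,0,-1],[0,0,2,-5,-45,0,-1],[0,0,2,-5,-45,0,-1]]' && python3 -m inch '[[0,0,2,-5,-45,0,-1],[0,0,2,-5,-45,0,-1],[0,0,2,-5,-45,0,-1],[0,0,2,-5,-45,0,-1],[0,0,2,-5,-45,0,-1],[0,0,1.1,-5,-45,0,-1],[0,0,0,-4,-30,0,-1],[0,0,0,0,-15,0,-1],[0,0,0,0,-8.9,0,-1],[0,0,0,0,0,-10,-1]]'; python3 w.py wrist w6 croissant blue_board
```

```text
t: 11.8
eef_pos: [544.7, 30.9, 151.2]
tcp_rot: [3.141, -0.0, 1.63]
ft_force: [0.6, -1.1, -0.4]
opening: 0.665
t: 12.8
eef_pos: [511.8, -291.7, 141.4]
tcp_rot: [3.14, 0.002, 1.822]
ft_force: [0.3, 0.2, -0.7]
opening: 0.669
croissant 0.78 rect [ 565.9 -269.1  247.5  111.3   13.6] z [160.8 176.1 182.4] box [202. 142. 314. 328.]
blue_board 0.91 rect [ 487.  -297.3  125.3  109.1  -75.6] z [11.3 14.2 15.8] box [199. 108. 312. 208.]
   z 8 20 5249 [ 487.6 -297.7  120.4  108.2  -75.6]
t 12.95 tcp [ 511.  -289.8  139.8] rpy [-1.799e+02 -1.000e-01  1.045e+02] op 0.666 F [-0.6  0.6 -0.2] q [-0.63  0.52  1.73  0.    0.89 -2.45]
```

View pics/w6.png

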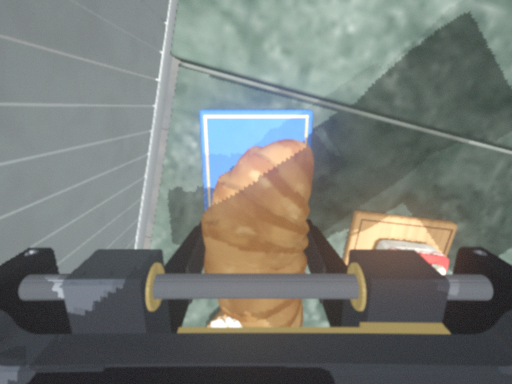

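The croissant is held with its length along the blue board (board outline around 200–312 px). Lowering it.

```bash
python3 -m inch '[[0,0,0,0,0,-30,-1],[0,0,0,0,0,-35,-1],[0,0,0,0,0,-25,-1],[0,0,0,0,0,-15,-1],[0,0,0,0,0,-8,-1],[0,0,0,0,0,-4,-1],[0,0,0,0,0,-2.5,-1],[0,0,0,0,0,0,-1]]'; python3 w.py wrist w7 croissant blue_board
```

```text
t: 13.75
eef_pos: [511.4, -291.3, 21.6]
tcp_rot: [3.141, 0.0, 1.822]
ft_force: [-0.0, 0.3, -0.4]
opening: 0.668
croissant 0.82 rect [ 525.8 -287.1  161.    74.    14.8] z [39.8 56.4 62.9] box [202. 140. 313. 328.]
   z 8 20 97 [ 518.5 -288.7  141.1   74.2   15.6]
   z 28 100 14275 [ 505.9 -292.4  119.8   64.2   14.8]
   z 42 100 13893 [ 505.9 -292.9  118.8   62.7   13.6]
blue_board 0.81 rect [ 516.2 -290.8  170.7  127.8   14. ] z [11.5 14.2 15.6] box [159. 110. 348. 320.]
   z 8 20 14769 [ 511.2 -291.5  159.4  120.    14.7]
   z 28 100 78 [ 504.1 -291.6  108.1   79.9   26.8]
t 13.9 tcp [ 511.4 -291.5   21.8] rpy [180.    0.  104.4] op 0.671 F [ 0.3  0.3 -1.2] q [-0.63  0.69  1.81  0.    0.64 -2.45]
```

```bash
python3 -m inch '[[0,0,0,0,0,-1,-1],[0,0,0,0,0,0,-1],[0,0,0,0,0,0,1],[0,0,0,0,0,0,1],[0,0,0,0,0,0,1],[0,0,0,0,0,0,1],[0,0,0,0,0,15,1],[0,0,0,0,0,40,1],[0,0,0,0,0,48,1],[0,0,0,0,0,48,1]]' && python3 -m inch '[[0,0,0,0,0,40,1],[0,0,0,0,0,10,1],[0,0,0,0,0,0,1]]' && python3 w.py wrist w8 croissant blue_board && python3 -m inch '[[0,0,-1,1,25,0,1],[0,0,-1,1,45,0,1],[0,0,-1,1,48,0,1],[0,0,-1,1,48,0,1],[0,0,-1,1,48,0,1],[0,0,0,1,48,0,1],[0,0,0,1,48,0,1],[0,0,0,1,48,0,1],[0,0,0,1,35,0,1],[0,0,0,0,7,0,1]]' && python3 w.py wrist w9 loaf_cake yellow_board white_board
```

```text
t: 14.9
eef_pos: [510.8, -291.1, 173.8]
tcp_rot: [-3.141, -0.0, 1.822]
ft_force: [0.6, 0.8, -0.1]
opening: 1.0
t: 15.2
eef_pos: [511.4, -291.5, 223.5]
tcp_rot: [3.139, 0.003, 1.822]
ft_force: [0.6, -0.5, -0.3]
opening: 0.999
croissant 0.98 rect [ 516.  -290.   139.2   67.3   12.4] z [41.9 56.1 62.6] box [231. 124. 285. 219.]
   z 28 100 3809 [ 511.  -291.3  128.3   62.6   13.5]
   z 42 100 3757 [ 511.1 -291.4  128.3   62.1   13.7]
blue_board 0.85 rect [ 514.6 -290.7  165.7  124.1   15. ] z [11.1 14.2 16. ] box [212. 109. 298. 219.]
   z 8 20 5506 [ 511.7 -291.3  158.9  119.8   14.5]
t 15.35 tcp [ 510.5 -290.9  219.7] rpy [-1.799e+02 -1.000e-01  1.044e+02] op 1.002 F [-0.7 -0.  -0. ] q [-0.63  0.43  1.65  0.    1.07 -2.45]
t: 16.35
eef_pos: [519.3, 111.8, 219.6]
tcp_rot: [-3.139, -0.001, 1.738]
ft_force: [-0.5, -0.3, 0.1]
opening: 1.001
loaf_cake 0.65 rect [540.8 113.8 136.4  89.3  12.1] z [15.6 65.1 74.5] box [217. 137. 289. 229.]
   z 8 20 1156 [541.  113.9 136.3  89.1  12.6]
   z 28 100 3593 [536.6 120.1 104.3  62.    9.1]
   z 42 100 3544 [536.6 120.1 104.3  62.    9.1]
yellow_board 0.91 rect [539.2 114.5 167.2 125.3   1.5] z [ 0.6 14.2 19.7] box [209. 120. 305. 238.]
   z 8 20 3974 [535.8 114.2 158.8 120.3   1.9]
white_board 0.69 rect [564.4 266.8 230.3 155.2  87.4] z [ 7.  14.3 15.9] box [328. 165. 443. 270.]
   z 8 20 6340 [570.4 308.7 155.8 119.8  -7. ]
t 16.55 tcp [519.9 108.  220.3] rpy [-179.9   -0.    99.4] op 0.999 F [0.  0.6 0.6] q [ 0.08  0.35  1.78 -0.    1.01 -1.65]
```

View pics/w9.png

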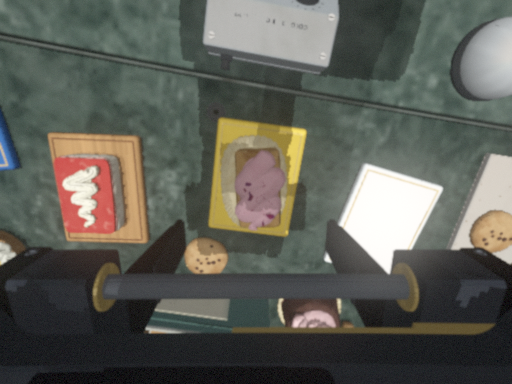

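The loaf is at about (262,188), with its body centred between the fingers and the card showing mostly on the left. The croissant now reads within 1 mm of the blue board's centre. Gripping the loaf.

```bash
python3 -m inch '[[0,0,0,17,11,-20,1],[0,0,0,0,0,-40,1],[0,0,0,0,0,-45,1],[0,0,0,0,0,-40,1],[0,0,0,0,0,-30,1],[0,0,0,0,0,-15,1],[0,0,0,0,0,-9,1],[0,0,0,0,0,0,1],[0,0,0,0,0,0,-1],[0,0,0,0,0,0,-1]]' && python3 -m inch '[[0,0,0,0,0,0,-1],[0,0,0,0,0,0,-1],[0,0,0,0,0,0,-1],[0,0,0,0,0,0,-1],[0,0,0,0,0,0,-1],[0,0,0,0,0,0,-1]]' ; python3 w.py wrist w10 loaf_cake yellow_board
```

```text
t: 17.55
eef_pos: [537.7, 119.5, 23.2]
tcp_rot: [3.14, 0.0, 1.734]
ft_force: [0.5, -0.3, -0.3]
opening: 0.886
t: 18.15
eef_pos: [537.2, 119.7, 22.4]
tcp_rot: [3.141, -0.0, 1.735]
ft_force: [-1.7, -0.8, 5.8]
opening: 0.597
loaf_cake 0.68 rect [552.4 114.7 161.8  93.3   8. ] z [16.  67.  74.2] box [174. 134. 323. 326.]
   z 8 20 3137 [535.4 112.3 126.6  93.3   8. ]
   z 28 100 14382 [533.8 116.6  98.2  69.8   6.6]
   z 42 100 14009 [533.8 116.6  98.2  69.8   6.6]
yellow_board 0.82 rect [540.7 114.3 170.4 120.1   2.4] z [11.8 14.2 15.6] box [163.  99. 353. 327.]
   z 8 20 11027 [535.3 113.7 158.6 120.1   1.8]
t 18.3 tcp [537.2 119.7  22.4] rpy [180.   -0.   99.4] op 0.6 F [-0.8  0.9  5.1] q [ 0.1   0.66  1.91  0.    0.58 -1.64]
```

View pics/w10.png

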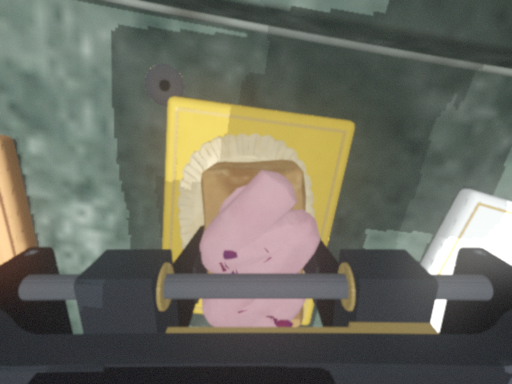

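```bash
python3 -m inch '[[0,0,0,0,0,8,-1],[0,0,0,0,0,20,-1],[0,0,0,0,0,30,-1],[0,0,-1,2,12,22,-1],[0,0,-2,6,30,0,-1],[0,0,-3,7,40,0,-1],[0,0,-3,7,40,0,-1],[0,0,-3,6,35,0,-1],[0,0,-2.3,5,25,0,-1],[0,0,-2,2,13,0,-1]]' && python3 -m inch '[[0,0,0,0,0,-20,-1],[0,0,0,0,0,-30,-1],[0,0,0,0,0,-15,-1],[0,0,0,0,0,-8,-1],[0,0,0,0,0,-3,-1],[0,0,0,0,0,-3,-1],[0,0,0,0,0,0,-1]]'; python3 w.py wrist w11 loaf_cake white_board
```

```text
t: 19.3
eef_pos: [572.0, 316.9, 102.2]
tcp_rot: [-3.142, -0.0, 1.45]
ft_force: [-0.1, -0.3, -1.1]
opening: 0.601
t: 20.0
eef_pos: [572.4, 314.7, 23.7]
tcp_rot: [3.141, -0.0, 1.45]
ft_force: [-0.0, 0.6, -1.0]
opening: 0.601
loaf_cake 0.73 rect [557.1 312.6 103.6  99.6 -21.3] z [17.3 68.3 75.3] box [175. 136. 321. 323.]
   z 8 20 2249 [540.7 310.6  96.2  70.1 -89.8]
   z 28 100 14383 [568.  314.6  97.5  66.4  -9.7]
   z 42 100 14004 [569.  317.2  98.5  62.4  -7. ]
white_board 0.76 rect [572.  310.6 159.5 122.6  -6.9] z [11.5 14.2 15.6] box [153. 112. 341. 320.]
   z 8 20 10156 [572.2 309.  159.  120.   -7.1]
t 20.15 tcp [572.4 314.8  23.9] rpy [180.   -0.   83.1] op 0.599 F [-0.1 -0.4  0.2] q [ 0.4   0.75  1.64  0.    0.75 -1.05]
```

View pics/w11.png

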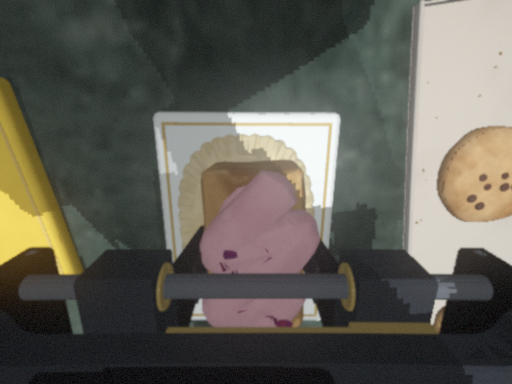

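The loaf's card (180–312 px) is centred on the white board (158–338 px) and square to it. Setting it down, then going back for the slice.

```bash
python3 -m inch '[[0,0,0,0,0,-1.5,-1],[0,0,0,0,0,-0.5,-1],[0,0,0,0,0,0,1],[0,0,0,0,0,0,1],[0,0,0,0,0,0,1],[0,0,0,0,0,0,1],[0,0,0,0,0,15,1],[0,0,0,0,0,40,1],[0,0,0,0,0,48,1],[0,0,0,0,0,48,1]]' && python3 -m inch '[[0,0,0,0,0,40,1],[0,0,0,0,0,7,1],[0,0,0,0,0,0,1]]' && python3 w.py wrist w12 loaf_cake white_board && python3 -m inch '[[0,0,2,1,-25,0,1],[0,0,2,1,-45,0,1],[0,0,2,1,-48,0,1],[0,0,2,1,-48,0,1],[0,0,2,1,-48,0,1],[0,0,2,1,-48,0,1],[0,0,2.6,1,-48,0,1],[0,0,0,1,-48,0,1],[0,0,0,2,-40,0,1],[0,0,0,1,-16,0,1]]' && python3 w.py wrist w13 cake_slice wooden_board yellow_board
```

```text
t: 21.15
eef_pos: [571.8, 314.5, 174.8]
tcp_rot: [-3.141, -0.0, 1.45]
ft_force: [0.5, -0.4, 0.4]
opening: 0.998
t: 21.45
eef_pos: [572.3, 314.8, 221.4]
tcp_rot: [3.139, -0.002, 1.45]
ft_force: [0.1, 0.2, -1.0]
opening: 1.003
loaf_cake 0.6 rect [573.5 310.1 134.6  94.4  -6.9] z [15.2 64.1 74.5] box [216. 119. 288. 215.]
   z 8 20 1341 [573.6 310.1 134.2  94.4  -7. ]
   z 28 100 3670 [571.5 316.9 103.2  62.1  -6.3]
   z 42 100 3645 [571.5 316.9 103.2  62.1  -6.3]
white_board 0.7 rect [575.2 309.  165.1 125.9  -6.8] z [ 0.8 14.2 16.3] box [208. 110. 298. 221.]
   z 8 20 4037 [572.9 309.3 158.6 120.   -7.2]
t 21.6 tcp [571.5 314.4 217.8] rpy [-1.799e+02  1.000e-01  8.310e+01] op 0.999 F [-0.4 -0.   0.7] q [ 0.4   0.53  1.48  0.    1.13 -1.05]
t: 22.6
eef_pos: [582.6, -102.5, 217.6]
tcp_rot: [-3.139, -0.001, 1.702]
ft_force: [-0.1, 0.0, -0.8]
opening: 0.998
cake_slice 0.94 rect [583.4 -99.2 102.5  67.3   7.5] z [44.4 48.7 62. ] box [231. 132. 284. 216.]
   z 28 100 4053 [583.4 -99.2 102.5  67.3   7.5]
   z 42 100 4013 [584.  -99.1 101.3  67.3   7.5]
wooden_board 0.94 rect [590.4 -99.1 166.2 125.9   7.8] z [ 9.9 14.2 27.1] box [212. 111. 302. 228.]
   z 8 20 5332 [587.3 -99.8 157.9 120.3   7.4]
   z 28 100 108 [583.5 -98.9 102.7  67.3   7.1]
   z 42 100 97 [584.2 -99.2 101.2  67.4   7.8]
yellow_board 0.63 rect [537.2 118.3 166.4 131.8   2. ] z [ 7.3 14.3 15.9] box [360.  91. 479. 214.]
   z 8 20 10545 [535.7 113.1 160.5 121.4   2. ]
t 22.8 tcp [582.8 -98.6 218.3] rpy [-1.799e+02 -1.000e-01  9.770e+01] op 0.997 F [ 0.2  0.3 -0.2] q [-0.28  0.44  1.64  0.    1.06 -1.98]
```

View pics/w12.png

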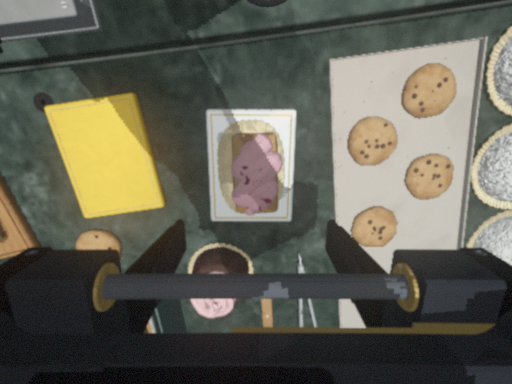

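The loaf stands upright within about 1 mm of the white board's centre (250,165 px). Gripping the slice.

```bash
python3 -m inch '[[0,0,0,0,0,-20,1],[0,0,0,0,0,-40,1],[0,0,0,0,0,-45,1],[0,0,0,0,0,-40,1],[0,0,0,0,0,-30,1],[0,0,0,0,0,-15,1],[0,0,0,0,0,-8,1],[0,0,0,0,0,0,1],[0,0,0,0,0,0,-1],[0,0,0,0,0,0,-1]]' && python3 -m inch '[[0,0,0,0,0,0,-1],[0,0,0,0,0,0,-1],[0,0,0,0,0,0,-1],[0,0,0,0,0,0,-1],[0,0,0,0,0,0,-1],[0,0,0,0,0,0,-1]]' ; python3 w.py wrist w14 cake_slice
```

```text
t: 23.8
eef_pos: [583.7, -99.1, 22.3]
tcp_rot: [3.14, 0.001, 1.706]
ft_force: [0.2, -0.6, 0.4]
opening: 0.883
t: 24.4
eef_pos: [583.3, -99.4, 21.8]
tcp_rot: [3.141, 0.0, 1.705]
ft_force: [-0.5, 1.3, 6.3]
opening: 0.715
cake_slice 0.72 rect [605.4 -96.1 148.2  84.2   7.3] z [33.3 48.6 62.3] box [192. 161. 316. 333.]
   z 8 20 54 [599.4 -96.5 131.4  84.3   8. ]
   z 28 100 15777 [ 583.8 -100.4  104.3   71.3    9. ]
   z 42 100 15201 [584.3 -99.6 103.8  69.4   8.3]
t 24.5 tcp [583.3 -99.4  21.8] rpy [180.    0.   97.7] op 0.712 F [-1.5  0.9  6.5] q [-0.28  0.69  1.8   0.    0.64 -1.99]
```

```bash
python3 -m inch '[[0,0,0,0,0,8,-1],[0,0,0,0,0,20,-1],[0,0,0,0,0,30,-1],[0,0,0,-3,12,22,-1],[0,0,-1,-8,32,0,-1],[0,0,-1,-9,42,0,-1],[0,0,-1,-9,42,0,-1],[0,0,-1,-9,42,0,-1],[0,0,-1,-6,28,0,-1],[0,0,-0.8,-3.5,15,0,-1]]' && python3 -m inch '[[0,0,0,0,0,-20,-1],[0,0,0,0,0,-30,-1],[0,0,0,0,0,-15,-1],[0,0,0,0,0,-8,-1],[0,0,0,0,0,-3,-1],[0,0,0,0,0,-3,-1],[0,0,0,0,0,0,-1]]'; python3 w.py wrist w15 cake_slice yellow_board
```

```text
t: 25.5
eef_pos: [534.8, 115.8, 101.6]
tcp_rot: [-3.142, -0.0, 1.605]
ft_force: [0.0, -0.4, -1.4]
opening: 0.711
t: 26.2
eef_pos: [535.9, 113.6, 22.6]
tcp_rot: [3.141, -0.0, 1.604]
ft_force: [-0.7, -0.1, -0.3]
opening: 0.713
cake_slice 0.8 rect [557.2 112.7 147.5  83.2  -1.2] z [35.4 49.4 63. ] box [193. 161. 318. 328.]
   z 28 100 15725 [536.3 112.2 104.7  70.7   1.4]
   z 42 100 15152 [536.7 114.  103.3  67.9   2. ]
yellow_board 0.75 rect [539.8 113.7 168.4 127.3   1.3] z [11.4 14.2 15.6] box [161. 111. 351. 321.]
   z 8 20 13755 [535.4 114.  158.7 120.3   2. ]
t 26.35 tcp [535.9 113.7  22.7] rpy [179.9  -0.   91.9] op 0.717 F [ 0.6  0.4 -1.6] q [ 0.09  0.65  1.91  0.    0.57 -1.52]
```

View pics/w15.png

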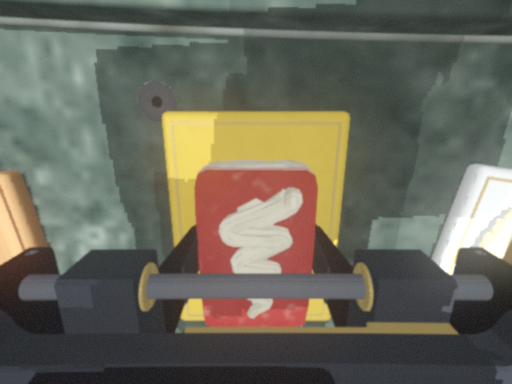

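The slice (195–317 px) is centred and parallel on the yellow board (163–350 px). Releasing, retreating and making a final check.

```bash
python3 -m inch '[[0,0,0,0,0,-1,-1],[0,0,0,0,0,0,-1],[0,0,0,0,0,0,1],[0,0,0,0,0,0,1],[0,0,0,0,0,0,1],[0,0,0,0,0,0,1],[0,0,0,0,0,15,1],[0,0,0,0,0,40,1],[0,0,0,0,0,48,1],[0,0,0,0,0,48,1]]' && python3 -m inch '[[0,0,0,0,0,40,1],[0,0,0,0,0,7,1],[0,0,0,0,0,0,1]]' && python3 w.py wrist w16 cake_slice yellow_board && python3 -m inch '[[0,0,0,-20,0,30,1],[0,0,0,-30,0,30,1],[0,0,0,-30,0,30,1],[0,0,0,-20,0,10,1],[0,0,0,0,0,0,1]]' && python3 w.py side s2 tart bundt lone_cookie croissant loaf_cake
```

```text
t: 27.35
eef_pos: [535.2, 113.6, 173.6]
tcp_rot: [-3.141, -0.0, 1.604]
ft_force: [0.4, -0.3, 0.1]
opening: 0.996
t: 27.65
eef_pos: [535.8, 113.7, 220.1]
tcp_rot: [3.139, -0.0, 1.604]
ft_force: [-0.1, 0.5, -0.2]
opening: 0.997
cake_slice 0.6 rect [5.427e+02 1.162e+02 1.171e+02 7.170e+01 4.000e-01] z [43.3 48.7 62. ] box [231. 131. 282. 214.]
   z 28 100 4151 [536.1 114.2 103.2  67.5   2.4]
   z 42 100 4102 [536.8 114.2 102.2  67.5   2. ]
yellow_board 0.89 rect [536.2 114.2 159.1 120.1   1.9] z [11.4 14.2 15.9] box [210. 112. 301. 220.]
   z 8 20 5372 [536.2 114.2 159.1 120.1   1.9]
t 27.8 tcp [535.  113.6 217.5] rpy [-179.8    0.    91.9] op 0.999 F [-0.1 -0.7 -0.2] q [ 0.09  0.38  1.75  0.    1.02 -1.52]
t: 28.3
eef_pos: [434.2, 113.8, 319.6]
tcp_rot: [3.141, -0.0, 1.604]
ft_force: [1.2, -0.8, -0.7]
opening: 1.0
tart 0.74 rect [ 740.9 -257.3  148.9  105.2   -3.4] z [ 2.4 31.9 41.4] box [344. 168. 382. 196.]
   z 8 20 64 [ 686.5 -255.4   89.9   32.4   86. ]
   z 28 100 660 [ 718.  -257.1  102.6   99.6   66.6]
bundt 0.84 rect [773.2 248.2 183.7 102.   16. ] z [ 0.5 40.7 79.6] box [181.
[... 174 characters left out ...]
4 rect [673.9  53.6  77.6  64.6 -31.7] z [ 0.9 12.4 16.6] box [243. 178. 266. 195.]
   z 8 20 259 [669.1  57.8  64.3  64.   47. ]
croissant 0.72 rect [ 525.5 -294.9  163.7   76.    13.3] z [35.5 55.  63.5] box [359. 211. 391. 256.]
   z 28 100 870 [ 507.2 -292.7  129.1   63.2   13.3]
   z 42 100 799 [ 507.8 -292.8  127.6   62.3   12.7]
loaf_cake 0.86 rect [589.  311.8 164.  117.8 -22.9] z [15.3 50.6 75.2] box [145. 175. 178. 215.]
   z 8 20 204 [570.6 297.  138.6  76.8 -31.2]
   z 28 100 746 [568.6 312.7 102.8  59.3  -5.8]
   z 42 100 637 [568.6 312.7 102.8  59.3  -5.8]
t 28.6 tcp [436.2 113.6 317.9] rpy [-179.9    0.    91.9] op 1.0 F [ 0.4 -0.1 -1. ] q [ 0.11  0.13  1.81  0.    1.2  -1.5 ]
```

View pics/s2.png

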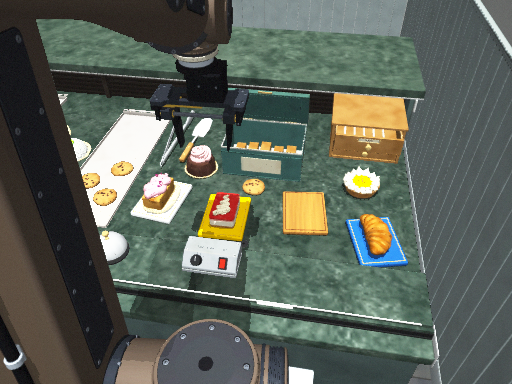

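The side view shows the loaf on white (160,193), the slice on yellow (225,212) and the croissant on blue (376,237). The wooden board is empty, the bystanders are where they were, and the gripper is clear of everything.

```bash
python3 -c "
from cell import ticket
print(ticket.job_done())"
```

```text
the job is handed in; nothing more can be done
None
```

I handed the job in at about 29 s of the 104 s allowed. I parked the slice on the wooden board, put the croissant on blue and the loaf cake on white, then moved the slice to yellow. All three were only ever set down on boards.

Last checks:
- **Placing:** The wrist camera put each piece within about 1.5 mm and 1° of its board's centre and length, and all three were upright.
- **Bystanders:** The tart, the bundt cake and the lone cookie read within a few mm of where they started, which is within measuring noise.
- **Forces:** The readings I saw stayed under about 7 N. The gripper is open and clear of everything.
- **Disagreement:** The side and top cameras read about 2 to 4 mm lower in x than the wrist camera. I went by the wrist camera.

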